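# Make up two stitching kits

## Robot

A 6-joint arm with a two-finger parallel gripper is mounted at the origin on a cart in front of the work surface, level with it; the furniture and walls round the work are solid. World frame = base frame: x ahead of the robot, y to its left, z up, the work surface at z = 0. Lengths are in m, angles in degrees, forces in N, time in s.
With the tool pointing down it reaches from about 0.25 to 0.725 m from the base axis. Payload 9.7 kg.
Tool frame: the origin (TCP) lies at the very end of the fingers, on their centre line; the grasp point (between the pads) lies 19 mm behind it; y points along the fingers, x is the direction in which the jaws open and shut, and the axes are right-handed (so a half turn about y gives the same grasp; the last joint's range is limited). The gripper opens to 85 mm and grips with 20 to 120 N. Pads are 22 mm wide; open, the fingers measure 114 mm over their backs; the gripper's body (76 mm by 85 mm) begins 54 mm behind the grasp point. The pads swing forward as they close: fully open they stand 13 mm farther back than shut.
Start: joints at [-69.901, 4.979, 10.078, 95.1, 0, 90], TCP at [0.189, -0.517, 0.231] pointing down, gripper open.
Joint ranges: [-179.16, 179.16], [-48.56, 103.87], [-65.8, 70.77], [-126.05, 130.52], [-82.76, 87.17], [-180, 180]. Speed limits (degrees/s): [127.2, 127.2, 147.25, 180, 180, 180].

## Interface

Orientations are given as [roll, pitch, yaw] about the fixed x, y, z axes, in that order (R = Rz(yaw) Ry(pitch) Rx(roll)).
In Python, from workcell import bot gives the robot as it stands.
- The arm moves only by the shell command python3 -m jog 'ROWS' [FORCE]. ROWS is JSON, a list of rows, each a list of 7 numbers: the closure, from 0 (fully open) to 1 (shut), then the shift along the world's x, y, z in units of 25 mm (1.0 is 25 mm), then the turn, a rotation vector about the world's x, y, z in units of 5 degrees (1.0 is 5 degrees). A call has 1 to 5 rows; each row is the pose to reach, as a shift and turn from the pose commanded when the call began; what a row does not reach only later rows make up. A row lasts 1/10 s, in which the tool goes at most 50 mm and 8.59 degrees, less where a joint would pass 70% of its speed; a pose out of reach is approached as far as the arm can. A call with a gripper value outside its range is refused whole. The fingers move at their own pace and stop on an object; FORCE is the grip in N (left out, the last holds). Time passes only in rows, so rows that repeat a pose let the fingers close. It gives the time, the measured TCP pose, the force and the opening at its end, in the units of the state.
- bot.get_obs(): the state, without advancing time (a new reading comes with each control period).
- bot.camera(name): name is "scene" or "top"; returns (picture, depth): 420x560x3 uint8, red, green, blue; 420x560 float32, m along the optical axis (not along the pixel's ray), 0 where there is no reading.
- bot.camera_model(name): a dict with "fx", "fy", "cx", "cy" (pixels), "rvec" (rotation vector, rad) and "tvec" (3), from world to camera coordinates, as OpenCV has them. Camera axes: x right, y down, z forward; pixel columns grow to the right and rows downward; lengths in m; the calibration is good to about 2 mm. A picture is of the moment at which its call begins. camera_model takes no time and is no camera call.
- bot.job_done(): hands the job in, once; it reports no verdict.
Trained networks look in the newest picture that a camera, given by its name, has taken for a name from the list of things; names that differ only in an ending like _2 or _b are one class to them, and where a whole thing is asked for, a point or a joint stands for the part that bears it (a point fixed in the world has none). Each returns a list of dicts, best first, with "conf" (0 to 1); they miss things now and then, are a little off and sometimes report something else, mostly with a low value. They report only what shows in the picture. A call takes as long as a camera call. They do not tell look-alikes from the thing itself.
- bot.regions_of(camera, label): "pixels" (420x560 bool, what is visible of it) and "point" ([row, column] in pixels, amid what is visible of it).
The state is a dict: "time": time; "q": joint angles; "qd": joint speeds; "joint_efforts": joint torques, N m; "ee_pos": TCP position; "tcp_rot": TCP orientation; "wrist_force": force on the tool from outside, world axes, zero at the start; "torque": the same for the moment, N m; "opening": finger opening in m.
Only numpy, scipy, OpenCV 4.12 (cv2) and the standard library are available. Lean on these libraries where they do the work, as an engineer would, in place of code of your own. Each camera call takes 0.05 s, during which the arm holds its last target. There are 200 camera calls.

## Task

Make up the two stitching kits from the stock in the middle of the bench: the blue tray gets the red thread spool and the block of wax, the green tray gets the brown thread spool and the tape measure. In each tray stand the spool upright in the round pocket and set the other piece, the same way up as it was, in the rectangular pocket, each right down on the pocket's floor. The beige linen spool and the brass ring belong to neither kit: leave them where they are.

Things in the scene. Friction and masses are not known exactly. Their poses are not given: they have to be found in the camera images.
- blue_tray: The blue kit tray, fixed to the bench: a slab 180 (x) x 80 (y) x 14 mm high, origin at the centre of its underside, z up. Two pockets in its top, 8 mm deep, black floors 6 mm above the bench: one round, 52 mm in diameter, centred at x = -50 mm, y = 0; one rectangular, 84 (x) x 50 mm (y), centred at x = +35 mm, y = 0. Left or right of the stock, any yaw; the trays differ only in colour.
- green_tray: The green kit tray, fixed to the bench: a slab 180 (x) x 80 (y) x 14 mm high, origin at the centre of its underside, z up. Two pockets in its top, 8 mm deep, black floors 6 mm above the bench: one round, 52 mm in diameter, centred at x = -50 mm, y = 0; one rectangular, 84 (x) x 50 mm (y), centred at x = +35 mm, y = 0. Left or right of the stock, any yaw; the trays differ only in colour.
- red_spool: Red thread on a wooden spool with pale rims 9 mm thick and a thinner waist (grip it by the upper rim), standing upright with its axis (z) vertical; origin at the centre of its underside, 40 mm in diameter over the rims and 50 mm high, with a round red paper label on its top, about 0.05 kg.
- brown_spool: Dark brown thread on a wooden spool with pale rims 9 mm thick and a thinner waist (grip it by the upper rim), standing upright with its axis (z) vertical; origin at the centre of its underside, 36 mm in diameter over the rims and 46 mm high, with a round dark brown paper label on its top, about 0.045 kg.
- linen_spool: Beige linen thread on a wooden spool with pale rims 9 mm thick and a thinner waist (grip it by the upper rim), standing upright with its axis (z) vertical; origin at the centre of its underside, 40 mm in diameter over the rims and 52 mm high, its top bare pale wood. Belongs to no kit.
- wax_block: Pale yellow block of beeswax, 32 mm (its x) x 48 mm (its y) x 22 mm high (its z), lying flat; origin at the centre of its underside; about 0.04 kg. Grip it across the 32 mm, by its upper part: in a pocket it stands 14 mm proud of the tray.
- tape_measure: Yellow and black pocket tape measure standing on edge, 34 mm thick (its x) x 68 mm long (its y, with a small metal hook at one end) x 60 mm high (its z); origin at the centre of its underside; about 0.21 kg. Grip it across the 34 mm, in its upper half.
- brass_ring: Brass-coloured ring-shaped washer former, 33 mm in diameter and 14 mm high, lying flat; origin at the centre of its underside. Belongs to no kit.
Mind the look-alikes: they are no part of the job. Leave any purple look-alike of the red_spool alone.

How it is judged (in metres and radians):
At the end, for the whole second after the job is handed in: Blue tray: red spool in the round pocket, wax in the rectangular one; green tray: brown spool, tape likewise. Within 3.5 mm of the floor, tilt under 0.12 rad; spools within 12 mm of centre, tape 14, wax 28 along and 14 across; released, at rest. Linen spool and ring moved under 30 mm (x of red_spool in the frame of blue_tray between -0.062 and -0.038 m and y of red_spool in the frame of blue_tray between -0.012 and 0.012 m and z of each of red_spool, wax_block in the frame of blue_tray below 0.0095 m and angle between each of red_spool, wax_block, brown_spool, tape_measure's own z axis and vertical below 0.12 rad and linear speed of each of red_spool, wax_block, brown_spool, tape_measure below 0.02 m/s and angular speed of each of red_spool, wax_block, brown_spool, tape_measure below 0.2 rad/s and x of wax_block in the frame of blue_tray between 0.007 and 0.063 m and y of wax_block in the frame of blue_tray between -0.014 and 0.014 m and x of brown_spool in the frame of green_tray between -0.062 and -0.038 m and y of brown_spool in the frame of green_tray between -0.012 and 0.012 m and z of each of brown_spool, tape_measure in the frame of green_tray below 0.0095 m and x of tape_measure in the frame of green_tray between 0.021 and 0.049 m and y of tape_measure in the frame of green_tray between -0.014 and 0.014 m and distance of each of linen_spool, brass_ring from where it was at the start of the episode below 0.03 m); the robot touches nothing.
It fails at once if the linen spool or the brass ring, which belong to no kit, is taken or knocked away (over 30 mm) (distance of any of linen_spool, brass_ring from where it was at the start of the episode above 0.03 m).
It also fails if it takes over 90 s, if anything falls off the work surface, if the arm or the gripper's body presses on something with over 40 N, if the wrist force passes 120 N, or if a joint passes its speed limit or range.

## Working session

There is one attempt and no reset: what is moved stays moved. The work goes in short steps, Python scripts to look and compute and a shell command to move; the robot and the scene stay as the last step left them, time stands still between calls to the robot, and variables do not carry over. Pictures are saved under pics/ and viewed, about 12 in all and at most 16, crops included, and the job is handed in when it is done.

```bash
mkdir -p pics; cat > h.py <<'E'
import numpy as np, cv2
from workcell import bot
def cam(n):
    m=bot.camera_model(n); R=cv2.Rodrigues(np.array(m['rvec'],float))[0]; return m,R,np.array(m['tvec'],float).ravel()
def cloud(n,d):
    m,R,t=cam(n); v,u=np.mgrid[:420,:560]
    P=np.stack([(u-m['cx'])/m['fx']*d,(v-m['cy'])/m['fy']*d,d],-1)
    return (P-t)@R
def pix2z(n,u,v,z):
    m,R,t=cam(n); r=R.T@np.array([(u-m['cx'])/m['fx'],(v-m['cy'])/m['fy'],1]); c=-R.T@t
    return c+r*(z-c[2])/r[2]
E
python3 - <<'E'
from h import *
o=bot.get_obs(); print({k:np.round(v,3) for k,v in o.items()})
for n in ['scene','top']:
    p,d=bot.camera(n); cv2.imwrite(f'pics/{n}0.png',p[...,::-1]); np.savez(f'{n}0.npz',p=p,d=d); m,R,t=cam(n); print(n,m,-R.T@t)
P=cloud('top',np.load('top0.npz')['d'])
for l in ['blue_tray','green_tray','red_spool','brown_spool','linen_spool','wax_block','tape_measure','brass_ring']:
    for r in bot.regions_of('top',l):
        M=r['pixels']; Q=P[M]; ok=np.isfinite(Q).all(1); Q=Q[ok]; 
        zt=np.percentile(Q[:,2],90); T=Q[Q[:,2]>zt-.006].astype(np.float32)
        rc=cv2.minAreaRect((T[:,:2]*1000))
        print(l,round(r['conf'],2),np.round(r['point']),M.sum(),'ztop',round(float(zt),3),'rect',np.round(rc[0],1),np.round(rc[1],1),round(rc[2],1))
E
```

```text
{'time': np.float64(0.0), 'q': array([-6.9900e+01,  5.0120e+00,  1.0034e+01,  9.5098e+01,  1.0000e-03,
        8.9998e+01]), 'qd': array([ 0.035,  0.071, -0.063,  0.046,  0.085,  0.029]), 'joint_efforts': array([ 2.0000e-03, -5.2040e+01,  4.6479e+01,  1.7000e-02,  0.0000e+00,
       -0.0000e+00]), 'ee_pos': array([ 0.189, -0.516,  0.231]), 'tcp_rot': array([-8.9999e+01,  7.6000e-02, -6.9899e+01]), 'wrist_force': array([ 0.384,  0.106, -0.096]), 'torque': array([-0.009, -0.031,  0.012]), 'opening': np.float64(0.085)}
scene {'fx': 513.3605339614701, 'fy': 513.3605339614701, 'cx': 282.7555327017271, 'cy': 208.3539194522041, 'rvec': array([ 1.01956552, -2.33235616,  1.17673385]), 'tvec': array([0.31307904, 0.24989318, 0.79031737])} [-0.12470567  0.56832394  0.66822379]
top {'fx': 542.8396095038863, 'fy': 542.8396095038863, 'cx': 268.93513740022604, 'cy': 208.21034151454356, 'rvec': array([ 2.12225282, -2.09720688,  0.22672536]), 'tvec': array([0.00950226, 0.50445595, 1.07179137])} [0.26662283 0.01560515 1.15411073]
blue_tray 0.65 [212. 403.] 3076 ztop 0.014 rect [ 404.1 -185.9] [133.3 469.2] 50.2
green_tray 0.86 [175. 151.] 3051 ztop 0.015 rect [434.6 199.1] [460.4 188.6] 25.3
green_tray 0.22 [188. 278.] 520 ztop 0.06 rect [428.9  18. ] [ 46.2 321.2] 82.7
red_spool 0.71 [187. 318.] 378 ztop 0.051 rect [423.9 -35.7] [ 37.7 328.7] 65.4
red_spool 0.57 [267. 306.] 358 ztop 0.051 rect [332.6 -34.4] [ 37.6 165.2] 56.4
brown_spool 0.8 [230. 277.] 258 ztop 0.048 rect [373.   -2.5] [ 33.4 213.3] 89.2
brown_spool 0.3 [237. 317.] 195 ztop 0.014 rect [459.7 -88.8] [30.3 30.6] 42.7
linen_spool 0.53 [232. 222.] 338 ztop 0.053 rect [370.   67.6] [231.4  36.8] 27.1
wax_block 0.74 [190. 229.] 355 ztop 0.023 rect [419.3  74.4] [324.   45.7] 13.0
tape_measure 0.83 [189. 276.] 587 ztop 0.06 rect [429.7  17.8] [ 46.2 323. ] 82.7
brass_ring 0.45 [235. 315.] 190 ztop 0.014 rect [460.  -88.4] [32.1 30.1] 35.8
```

View picture.

```bash
python3 - <<'E'
from h import *
z=np.load('top0.npz'); p,d=z['p'],z['d']; P=cloud('top',d)
cv2.imwrite('pics/crop0.png',cv2.resize(p[130:310,90:470,::-1],None,fx=2.1,fy=2.1,interpolation=cv2.INTER_CUBIC))
bot.camera('top')
for l in ['blue_tray','green_tray','red_spool','brown_spool','linen_spool','wax_block','tape_measure','brass_ring']:
    for r in bot.regions_of('top',l):
        M=r['pixels']&(d>0); Q=P[M]; zt=np.percentile(Q[:,2],85); M2=M&(abs(P[...,2]-zt)<.005); T=P[M2].astype(np.float32)
        rc=cv2.minAreaRect(T[:,:2]*1000)
        print(l,round(r['conf'],2),np.round(r['point']),'ztop',round(float(zt),4),'rect',np.round(rc[0],1),np.round(rc[1],1),round(rc[2],1),'mean',np.round(T[:,:2].mean(0)*1000,1),np.median(p[M2],0))
E
```

```text
blue_tray 0.67 [214. 401.] ztop 0.0136 rect [ 511.6 -275.5] [ 81.1 181.6] 70.6 mean [ 505.  -273.1] [ 49.  94. 145.]
green_tray 0.57 [177. 150.] ztop 0.014 rect [585.5 272.5] [ 82.3 180.7] 9.1 mean [586.4 268.2] [ 74. 139.  96.]
red_spool 0.69 [270. 308.] ztop 0.0506 rect [385.1 -69.5] [37.  39.1] 89.8 mean [384.8 -69.5] [179.  51.  88.]
red_spool 0.66 [189. 319.] ztop 0.0509 rect [554.  -94.4] [36.  36.7] 87.6 mean [554.3 -95.2] [199.  77.  55.]
brown_spool 0.69 [191. 229.] ztop 0.0223 rect [551.8 105.4] [30.9 47.1] 70.1 mean [551.7 105.6] [225. 215. 148.]
linen_spool 0.73 [234. 224.] ztop 0.0524 rect [456.7 112.4] [38.3 38. ] 45.4 mean [456.3 112.5] [226. 216. 143.]
wax_block 0.73 [192. 230.] ztop 0.0223 rect [551.8 105.4] [30.9 47.1] 69.9 mean [551.6 105.5] [225. 215. 148.]
tape_measure 0.86 [187. 277.] ztop 0.059 rect [559.3   0.7] [30.1 57.8] 58.0 mean [5.594e+02 5.000e-01] [217. 164.  10.]
brass_ring 0.56 [232. 316.] ztop 0.0137 rect [459.4 -88.7] [28.9 28.4] 1.6 mean [459.9 -88.7] [177. 134.  61.]
brass_ring 0.51 [211. 403.] ztop 0.0136 rect [ 511.7 -275.3] [ 80.7 181.5] 70.5 mean [ 504.6 -272.7] [ 49.  94. 145.]
```

View pics/crop0.png

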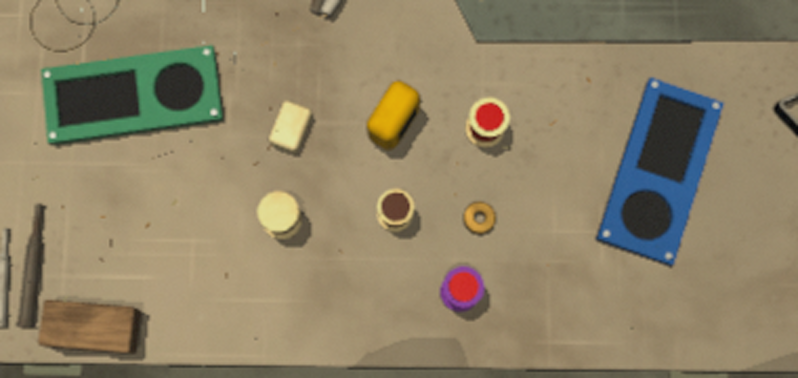

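View pics/scene0.png

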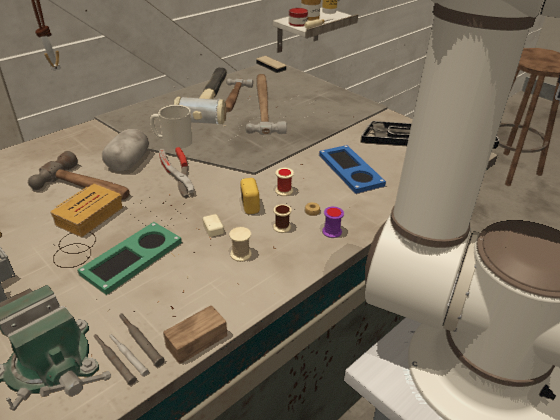

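The enlarged crop shows two candidates for the red spool. One is at full-image px (323,188) and has pale rims. The other, at px (310,267), has purple rims, so it is the look-alike. I'm taking the pale-rimmed one at about (0.554, -0.095). Next I'll measure the pocket centres and the brown spool.

```bash
python3 - <<'E'
from h import *
z=np.load('top0.npz'); p,d=z['p'],z['d']; P=cloud('top',d)
k=((p.max(-1)<45)&(abs(P[...,2]-.006)<.005)).astype(np.uint8)
n,L,S,C=cv2.connectedComponentsWithStats(k)
for i in range(1,n):
    if S[i,4]>200: print('pocket',C[i].round(),S[i,4],P[L==i].mean(0).round(4), cv2.minAreaRect((P[L==i][:,:2]*1000).astype(np.float32)))
# raised blobs
for lo,hi,nm in [(.040,.049,'46'),(.048,.056,'50'),(.054,.066,'60'),(.017,.027,'22'),(.010,.018,'14')]:
    k=((P[...,2]>lo)&(P[...,2]<hi)&(d>0)&(abs(P[...,1])<.2)&(P[...,0]>.3)&(P[...,0]<.65)).astype(np.uint8)
    n,L,S,C=cv2.connectedComponentsWithStats(k)
    for i in range(1,n):
        if S[i,4]>120:
            r=cv2.minAreaRect((P[L==i][:,:2]*1000).astype(np.float32)); print(nm,C[i].round(),S[i,4],P[L==i].mean(0).round(4),np.round(r[0],1),np.round(r[1],1),round(r[2],1))
E
```

```text
pocket [137. 177.] 364 [0.5814 0.3059 0.0056] ((582.51171875, 307.8937683105469), (46.309410095214844, 81.16841888427734), 8.671893119812012)
pocket [408. 195.] 443 [ 0.5478 -0.2874  0.0052] ((547.1241455078125, -289.4058532714844), (46.12363815307617, 80.76551055908203), 70.8189926147461)
46 [323. 186.] 136 [ 0.5545 -0.0968  0.0472] [556.1 -97.7] [37.9 37.6] 30.2
46 [277. 229.] 223 [ 0.4632 -0.0026  0.0449] [463.7  -2.8] [34.5 34.9] 62.4
46 [310. 266.] 155 [ 0.3857 -0.0696  0.0472] [384.5 -70.1] [36.8 39.2] 39.4
50 [322. 185.] 189 [ 0.5556 -0.095   0.0501] [555.1 -95.4] [38.  38.1] 89.2
50 [222. 231.] 262 [0.4564 0.1126 0.0509] [456.9 112.6] [38.7 38. ] 45.4
50 [310. 267.] 191 [ 0.3841 -0.0691  0.05  ] [385.  -69.5] [36.8 38.8] 89.8
60 [276. 182.] 332 [0.5596 0.0006 0.0575] [559.7   1.4] [31.3 57.8] 58.4
22 [227. 189.] 277 [0.5517 0.1056 0.0206] [551.9 105.4] [31.1 47. ] 69.6
14 [189. 172.] 234 [0.5927 0.191  0.0131] [598.1 190.2] [80.5 20. ] 2.8
```

```bash
python3 -m jog '[[0,4.88,5.62,0,0,0,3.33],[0,4.88,5.62,0,0,0,3.33],[0,4.88,5.62,0,0,0,3.33],[0,4.88,5.62,0,0,0,3.33],[0,4.88,5.62,0,0,0,3.33]]' 40; python3 -m jog '[[0,4.88,5.62,0,0,0,3.33],[0,4.88,5.62,0,0,0,3.33],[0,4.88,5.62,0,0,0,3.33],[0,4.88,5.62,0,0,0,3.33],[0,4.88,5.62,0,0,0,3.33]]';python3 -m jog '[[0,4.88,5.62,0,0,0,3.33],[0,4.88,5.62,0,0,0,3.33],[0,4.88,5.62,0,0,0,3.33],[0,4.88,5.62,0,0,0,3.33],[0,4.88,5.62,0,0,0,3.33]]'; python3 -c "
from h import *
print(bot.get_obs()['q'])"
```

```text
time: 1.45
ee_pos: [0.3132, -0.3733, 0.2317]
tcp_rot: [-90.0, -0.0, -53.0]
wrist_force: [-0.2, -0.1, -0.2]
opening: 0.0858
time: 1.95
ee_pos: [0.4349, -0.2332, 0.231]
tcp_rot: [-90.0, 0.0, -36.4]
wrist_force: [-0.4, -0.3, -0.4]
opening: 0.0853
time: 2.45
ee_pos: [0.5568, -0.0931, 0.2302]
tcp_rot: [-90.0, 0.1, -19.8]
wrist_force: [-0.6, -1.3, -0.9]
opening: 0.0855
[-9.50039592e+00  7.04503064e+00  1.21980740e+01  9.52083159e+01
  2.20564947e-02  1.00275597e+02]
```

```bash
python3 -m jog '[[0,-0.07,-0.09,-2,0,0,0],[0,-0.07,-0.09,-4,0,0,0],[0,-0.07,-0.09,-5.5,0,0,0],[0,-0.07,-0.09,-6.5,0,0,0],[0,-0.07,-0.09,-6.5,0,0,0]]'; python3 -m jog '[[0,0,0,-0.6,0,0,0],[0,0,0,-1.2,0,0,0],[0,0,0,-1.75,0,0,0],[0,0,0,-1.75,0,0,0],[0.2,0,0,-1.75,0,0,0]]'; python3 -m jog '[[1,0,0,0,0,0,0],[1,0,0,0,0,0,0],[1,0,0,0,0,0,0],[1,0,0,0,0,0,0],[1,0,0,0,0,0,0]]' 30; python3 -m jog '[[1,0,0,0,0,0,0],[1,0,0,0,0,0,0],[1,0,0,1,0,0,0],[1,0,0,2,0,0,0],[1,0,0,3,0,0,0]]'
```

```text
time: 2.95
ee_pos: [0.5505, -0.0984, 0.065]
tcp_rot: [-90.1, 0.4, -20.0]
wrist_force: [-0.1, -0.1, 0.6]
opening: 0.0852
time: 3.45
ee_pos: [0.5532, -0.0973, 0.0251]
tcp_rot: [-90.0, 0.0, -19.9]
wrist_force: [1.0, -0.2, 1.0]
opening: 0.073
time: 3.95
ee_pos: [0.554, -0.0974, 0.026]
tcp_rot: [-90.0, -0.1, -19.9]
wrist_force: [1.2, -0.2, 5.6]
opening: 0.0366
time: 4.45
ee_pos: [0.5527, -0.0972, 0.1005]
tcp_rot: [-90.0, 0.1, -20.0]
wrist_force: [-0.5, 1.1, -1.2]
opening: 0.0366
```

```bash
python3 - <<'E'
from h import *
p,d=bot.camera('scene'); q,e=bot.camera('top')
a=cv2.resize(p[120:270,200:400],(600,450)); cv2.imwrite('pics/g1.png',a[...,::-1])
np.savez('top1.npz',p=q,d=e)
print(bot.get_obs()['ee_pos'],bot.get_obs()['wrist_force'])
E
```

```text
[ 0.5546352  -0.09745993  0.10346628] [-0.45195029 -0.39636417 -0.19687879]
```

View pics/g1.png

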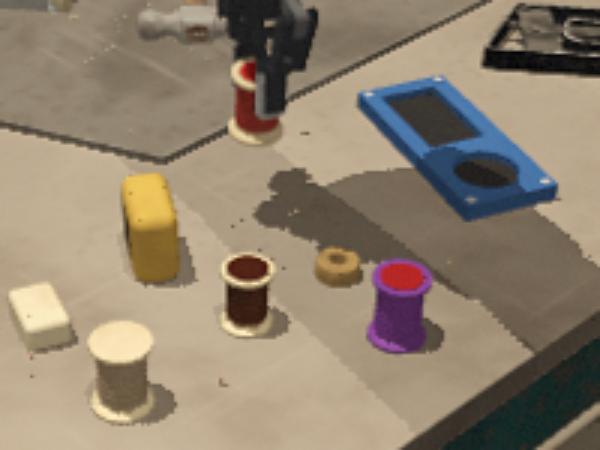

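Red spool is held upright. Moving it to the blue round pocket.

```bash
python3 -m jog '[[1,-0.8,-1.5,0,0,0,0],[1,-1.6,-3,0,0,0,0],[1,-2.4,-4.5,0,0,0,0],[1,-3.1,-5.7,0,0,0,0],[1,-3.58,-6.48,0,0,0,0]]'; python3 -m jog '[[1,0,0,0,0,0,0],[1,0,0,0,0,0,0],[1,0,0,-0.6,0,0,0],[1,0,0,-1.2,0,0,0],[1,0,0,-1.6,0,0,0]]'; python3 -m jog '[[1,0,0,0,0,0,0],[1,0,0,0,0,0,0]]'
```

```text
time: 5.05
ee_pos: [0.462, -0.2608, 0.0989]
tcp_rot: [-90.0, 0.1, -20.0]
wrist_force: [0.2, 0.2, 0.1]
opening: 0.0364
time: 5.55
ee_pos: [0.4633, -0.2581, 0.0574]
tcp_rot: [-90.0, 0.1, -19.9]
wrist_force: [-0.5, 0.1, -0.6]
opening: 0.0364
time: 5.75
ee_pos: [0.4637, -0.2589, 0.0596]
tcp_rot: [-90.0, 0.0, -19.9]
wrist_force: [-0.4, -0.7, -1.1]
opening: 0.0364
```

```bash
python3 -m jog '[[1,0.04,0,-0.5,0,0,0],[1,0.04,0,-0.9,0,0,0],[1,0.04,0,-1.1,0,0,0],[1,0.04,0,-1.1,0,0,0],[1,0.04,0,-1.1,0,0,0]]'; python3 -m jog '[[0.4,0,0,0,0,0,0],[0.2,0,0,0,0,0,0],[0,0,0,0,0,0,0],[0,0,0,0,0,0,0],[0,0,0,0,0,0,0]]';python3 -m jog '[[0,0,0,0.5,0,0,0],[0,0,0,1.5,0,0,0],[0,0,0,3,0,0,0],[0,0,0,4.5,0,0,0],[0,0,0,5.5,0,0,0]]';python3 -m jog '[[0,0.7,2,0,0,0,1.5],[0,1.4,4,0,0,0,3],[0,1.8,6,0,0,0,4.5],[0,2,8,0,0,0,6],[0,2.2,9,0,0,0,7.5]]'; python3 -m jog '[[0,0.2,1.2,0,0,0,1.5],[0,0.5,2.8,0,0,0,3],[0,0.8,4.2,0,0,0,4.5],[0,1.2,5,0,0,0,6],[0,1.32,5.57,0,0,0,7.5]]'; python3 -m jog '[[0,0,0,0,0,0,1.5],[0,0,0,0,0,0,3],[0,0,0,0,0,0,3],[0,0,0,0,0,0,3],[0,0,0,0,0,0,3]]'; python3 - <<'E'
from h import *
q,e=bot.camera('top'); P=cloud('top',e)
np.savez('top2.npz',p=q,d=e)
cv2.imwrite('pics/t2.png',cv2.resize(q[150:290,200:460,::-1],(780,420)))
for l in ['red_spool','wax_block']:
    for r in bot.regions_of('top',l):
        M=r['pixels']&(e>0); zt=np.percentile(P[M][:,2],80); T=P[M&(abs(P[...,2]-zt)<.004)]; print(l,r['conf'],r['point'],zt,cv2.minAreaRect((T[:,:2]*1000).astype(np.float32)))
E
```

```text
time: 6.25
ee_pos: [0.4646, -0.2592, 0.0323]
tcp_rot: [-90.0, 0.0, -20.0]
wrist_force: [0.1, 0.5, 0.0]
opening: 0.0367
time: 6.75
ee_pos: [0.4648, -0.2593, 0.0325]
tcp_rot: [-90.0, -0.0, -20.0]
wrist_force: [0.4, 0.6, -0.3]
opening: 0.0853
time: 7.25
ee_pos: [0.4652, -0.2595, 0.1739]
tcp_rot: [-90.0, -0.2, -20.0]
wrist_force: [0.3, 0.2, -1.3]
opening: 0.0856
time: 7.75
ee_pos: [0.5198, -0.0314, 0.1712]
tcp_rot: [-90.0, -0.1, 17.9]
wrist_force: [0.7, -0.7, 0.6]
opening: 0.0853
time: 8.25
ee_pos: [0.5533, 0.1068, 0.1709]
tcp_rot: [-90.0, -0.0, 55.5]
wrist_force: [0.5, -0.8, -0.1]
opening: 0.0853
time: 8.75
ee_pos: [0.5528, 0.1048, 0.1704]
tcp_rot: [-90.0, -0.0, 69.9]
wrist_force: [0.1, -0.4, 0.1]
opening: 0.0856
red_spool 0.95 [228.8, 395.8] 0.05574542735923413 ((465.4526672363281, -257.26788330078125), (38.693687438964844, 36.07966995239258), 41.40994644165039)
red_spool 0.92 [269.0, 309.5] 0.050393026976699076 ((384.8706359863281, -69.55645751953125), (36.98155212402344, 38.99493408203125), 89.83411407470703)
```

View pics/t2.png

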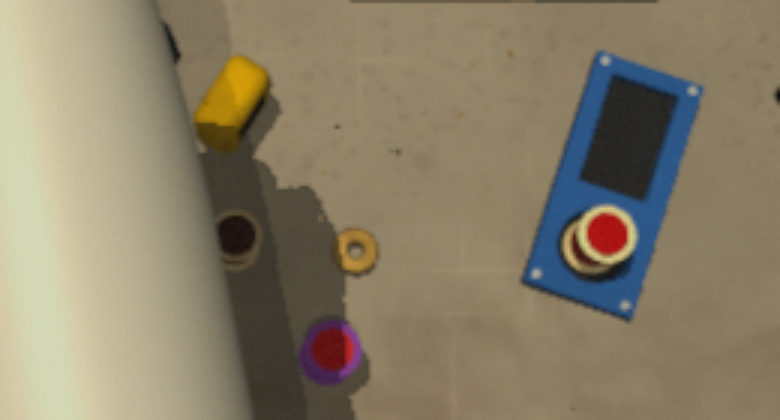

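```bash
python3 -m jog '[[0.2,0,0,-2,0,0,0],[0.3,0,0,-4,0,0,0],[0.3,0,0,-5,0,0,0],[0.3,0,0,-5.5,0,0,0],[0.3,0,0,-5.5,0,0,0]]' 30; python3 -m jog '[[0.3,-0.03,0.02,-0.3,0,0,0],[0.3,-0.03,0.02,-0.6,0,0,0],[0.3,-0.03,0.02,-0.96,0,0,0],[0.3,-0.03,0.02,-0.96,0,0,0],[0.3,-0.03,0.02,-0.96,0,0,0]]'; python3 -m jog '[[1,0,0,0,0,0,0],[1,0,0,0,0,0,0],[1,0,0,0,0,0,0],[1,0,0,0,0,0,0],[1,0,0,0,0,0,0]]'; python3 -m jog '[[1,0,0,0,0,0,0],[1,0,0,0.5,0,0,0],[1,0,0,1.5,0,0,0],[1,0,0,3,0,0,0],[1,0,0,5,0,0,0]]'
```

```text
time: 9.4
ee_pos: [0.552, 0.1048, 0.0314]
tcp_rot: [-89.9, 0.1, 70.0]
wrist_force: [-1.2, -0.2, 1.5]
opening: 0.0597
time: 9.9
ee_pos: [0.552, 0.1055, 0.0086]
tcp_rot: [-90.0, 0.0, 70.0]
wrist_force: [0.0, -0.3, -0.2]
opening: 0.0598
time: 10.4
ee_pos: [0.5524, 0.1056, 0.0091]
tcp_rot: [-90.1, -0.0, 70.0]
wrist_force: [-0.3, 0.0, 4.4]
opening: 0.0311
time: 10.9
ee_pos: [0.5506, 0.1052, 0.1334]
tcp_rot: [-89.8, 0.1, 70.0]
wrist_force: [1.3, 0.1, -1.0]
opening: 0.0313
```

```bash
python3 -m jog '[[1,-0.02,-1,0.2,0,0,0],[1,-0.05,-2.7,0.2,0,0,0],[1,-0.08,-4.4,0.2,0,0,0],[1,-0.1,-6.1,0.2,0,0,0],[1,-0.12,-7.8,0.2,0,0,0]]';python3 -m jog '[[1,-0.03,-1.7,0,0,0,0.1],[1,-0.06,-3.4,0,0,0,0.14],[1,-0.09,-5.1,0,0,0,0.14],[1,-0.12,-6.6,0,0,0,0.14],[1,-0.13,-7.96,0,0,0,0.14]]'; python3 -m jog '[[1,0,0,0,0,0,0],[1,0,0,-1,0,0,0],[1,0,0,-2,0,0,0],[1,0,0,-3,0,0,0],[1,0,0,-3.6,0,0,0]]';  python3 -m jog '[[1,0,0,0,0,0,0],[1,0,0,0,0,0,0]]'; python3 - <<'E'
from h import *
p,d=bot.camera('scene')
cv2.imwrite('pics/w3.png',cv2.resize(p[130:230,270:420,::-1],(600,400)))
E
```

```text
time: 11.4
ee_pos: [0.5486, -0.091, 0.1392]
tcp_rot: [-90.0, -0.0, 70.1]
wrist_force: [1.3, -0.3, -0.7]
opening: 0.0312
time: 11.9
ee_pos: [0.5452, -0.2904, 0.1389]
tcp_rot: [-90.0, 0.0, 70.7]
wrist_force: [-0.0, 1.3, -0.9]
opening: 0.0312
time: 12.4
ee_pos: [0.545, -0.2875, 0.0468]
tcp_rot: [-89.9, -0.0, 70.8]
wrist_force: [-0.1, -0.8, -0.5]
opening: 0.0313
time: 12.6
ee_pos: [0.546, -0.2883, 0.0495]
tcp_rot: [-90.0, 0.0, 70.8]
wrist_force: [-0.6, -0.3, -0.4]
opening: 0.0315
```

View pics/w3.png

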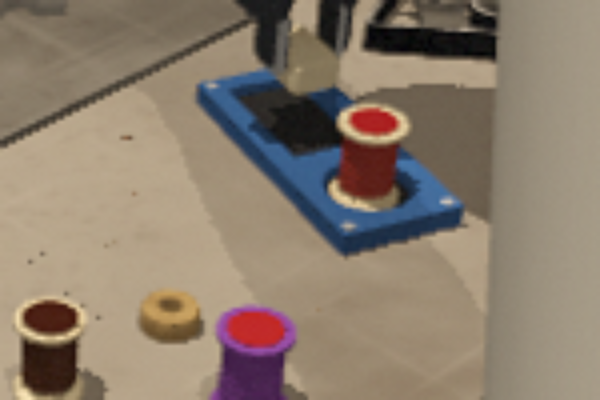

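```bash
python3 -m jog '[[1,0,0,-0.6,0,0,0],[1,0,0,-1.1,0,0,0],[1,0,0,-1.36,0,0,0],[1,0,0,-1.36,0,0,0],[1,0,0,-1.36,0,0,0]]'; python3 -m jog '[[0.4,0,0,0,0,0,0],[0.2,0,0,0,0,0,0],[0,0,0,0,0,0,0],[0,0,0,0,0,0,0],[0,0,0,0,0,0,0]]';python3 -m jog '[[0,0,0,0.5,0,0,0],[0,0,0,1.5,0,0,0],[0,0,0,3,0,0,0],[0,0,0,4.5,0,0,0],[0,0,0,4.5,0,0,0]]';python3 -m jog '[[0,-0.4,1.5,0,0,0,0],[0,-0.9,3,0,0,0,0],[0,-1.3,4.6,0,0,0,0],[0,-1.8,6.2,0,0,0,0],[0,-2.3,7.8,0,0,0,0]]'; python3 -m jog '[[0,-0.4,1.5,0,0,0,0],[0,-0.8,2.8,0,0,0,0],[0,-1,3.62,0,0,0,0],[0,-1,3.62,0,0,0,0],[0,-1,3.62,0,0,0,0]]'
```

```text
time: 13.15
ee_pos: [0.5456, -0.2883, 0.0142]
tcp_rot: [-90.0, -0.0, 70.8]
wrist_force: [-0.7, 1.2, 2.3]
opening: 0.0311
time: 13.65
ee_pos: [0.5458, -0.2885, 0.0144]
tcp_rot: [-90.0, 0.0, 70.7]
wrist_force: [-0.1, -0.4, 0.9]
opening: 0.0855
time: 14.15
ee_pos: [0.5479, -0.2896, 0.1342]
tcp_rot: [-90.5, 0.1, 70.8]
wrist_force: [0.3, -0.5, 0.4]
opening: 0.0855
time: 14.65
ee_pos: [0.4875, -0.0921, 0.1274]
tcp_rot: [-90.0, -0.0, 70.7]
wrist_force: [0.2, 0.2, 0.4]
opening: 0.0853
time: 15.15
ee_pos: [0.4634, -0.0029, 0.1275]
tcp_rot: [-90.0, -0.0, 70.8]
wrist_force: [-0.0, -1.2, 0.5]
opening: 0.0853
```

```bash
python3 - <<'E'
from h import *
q,e=bot.camera('top'); P=cloud('top',e)
for l in ['red_spool','wax_block']:
    for r in bot.regions_of('top',l):
        M=r['pixels']&(e>0); zt=np.percentile(P[M][:,2],80); T=P[M&(abs(P[...,2]-zt)<.004)]; print(l,r['conf'],r['point'],zt,cv2.minAreaRect((T[:,:2]*1000).astype(np.float32)))
print(bot.get_obs()['ee_pos'])
E
```

```text
red_spool 0.69 [230.9, 398.9] 0.05599808868820125 ((465.5144348144531, -256.88555908203125), (37.49961471557617, 38.80167770385742), 26.240413665771484)
wax_block 0.6 [174.9, 153.4] 0.013574800943404613 ((585.2337036132812, 272.50457763671875), (81.59327697753906, 180.54856872558594), 9.201656341552734)
wax_block 0.57 [194.7, 411.0] 0.02767451277750485 ((545.1397705078125, -285.40399169921875), (30.850528717041016, 46.3530387878418), 71.38737487792969)
[ 0.46345968 -0.00374997  0.12711373]
```

```bash
python3 -m jog '[[0,0,0,-1,0,0,0],[0,0,0,-2,0,0,0],[0,0,0,-3,0,0,0],[0,0,0,-3.8,0,0,0],[0,0,0,-4.26,0,0,0]]' 30; python3 -m jog '[[0,0,0,0,0,0,0],[0.3,0,0,0,0,0,0],[1,0,0,0,0,0,0],[1,0,0,0,0,0,0],[1,0,0,0,0,0,0]]'; python3 -m jog '[[1,0,0,0,0,0,0],[1,0,0,0,0,0,0],[1,0,0,0,0,0,0]]'; python3 -m jog '[[1,0,0,0.5,0,0,0],[1,0,0,1.5,0,0,0],[1,0,0,3,0,0,0],[1,0,0,5,0,0,0],[1,0,0,5,0,0,0]]'
```

```text
time: 15.8
ee_pos: [0.4625, -0.0038, 0.0188]
tcp_rot: [-89.9, 0.0, 70.7]
wrist_force: [-0.3, 0.4, -0.2]
opening: 0.0851
time: 16.3
ee_pos: [0.4638, -0.0031, 0.0215]
tcp_rot: [-90.1, -0.0, 70.7]
wrist_force: [-0.5, -1.5, 6.3]
opening: 0.0325
time: 16.6
ee_pos: [0.4639, -0.0031, 0.0216]
tcp_rot: [-90.1, -0.0, 70.8]
wrist_force: [-0.4, -1.1, 4.5]
opening: 0.0322
time: 17.1
ee_pos: [0.4658, -0.0029, 0.153]
tcp_rot: [-90.5, -0.2, 70.8]
wrist_force: [0.7, 0.2, -0.4]
opening: 0.0321
```

```bash
python3 -m jog '[[1,0.7,1.3,0,0,0,0],[1,1.5,2.6,0,0,0,0],[1,2.4,4.1,0,0,0,0],[1,3.2,5.6,0,0,0,0],[1,4,7,0,0,0,0]]'; python3 -m jog '[[1,0.7,1.2,0,0,0,0],[1,1.2,2.04,0,0,0,0],[1,1.2,2.04,-1,0,0,0],[1,1.2,2.04,-2.4,0,0,0],[1,1.2,2.04,-3.5,0,0,0]]'; python3 -m jog '[[1,0,0,0,0,0,0],[1,0,0,0,0,0,0]]'; python3 - <<'E'
from h import *
p,d=bot.camera('scene')
cv2.imwrite('pics/b4.png',cv2.resize(p[190:310,60:260,::-1],(700,420)))
E
```

```text
time: 17.6
ee_pos: [0.5638, 0.1739, 0.1462]
tcp_rot: [-90.0, -0.0, 70.8]
wrist_force: [1.4, -0.5, -0.3]
opening: 0.0321
time: 18.1
ee_pos: [0.593, 0.2233, 0.0567]
tcp_rot: [-90.0, 0.0, 70.8]
wrist_force: [1.3, -0.5, -0.9]
opening: 0.0321
time: 18.3
ee_pos: [0.5932, 0.223, 0.059]
tcp_rot: [-90.0, 0.0, 70.8]
wrist_force: [0.6, 0.3, 0.4]
opening: 0.0325
```

View pics/b4.png

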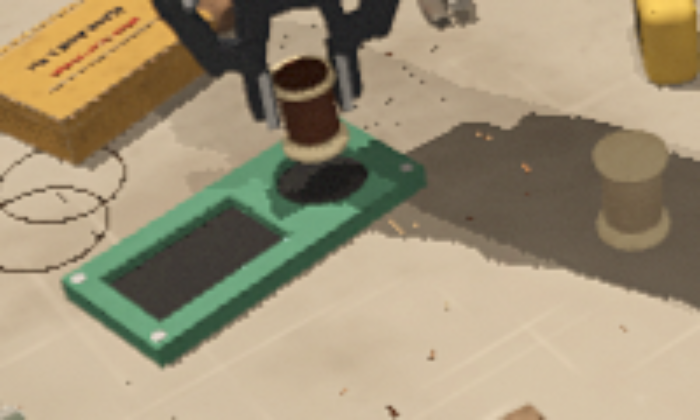

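The brown spool leans about 10° in the grip. I'll check where its base is before lowering.

```bash
python3 - <<'E'
from h import *
f=lambda u,v:(60+u*200/700,190+v*120/420)
print('base',pix2z('scene',*f(316,147),.037),'top',pix2z('scene',*f(301,74),.082),'pocket',pix2z('scene',*f(322,182),.010))
q,e=bot.camera('top');np.savez('top4.npz',p=q,d=e)
E
```

```text
base [0.58947875 0.22308908 0.037     ] top [0.59655299 0.2209803  0.082     ] pocket [0.59151041 0.22215353 0.01      ]
```

```bash
python3 -m jog '[[1,0.05,0,-0.4,0,0,0],[1,0.05,0,-0.8,0,0,0],[1,0.05,0,-1.1,0,0,0],[1,0.05,0,-1.1,0,0,0]]'; python3 -m jog '[[1,0,0,-0.1,0,0,0],[1,0,0,-0.1,0,0,0]]'
```

```text
time: 18.8
ee_pos: [0.5936, 0.2226, 0.0287]
tcp_rot: [-89.9, 0.1, 70.7]
wrist_force: [-0.7, 0.2, -0.4]
opening: 0.0319
time: 19.0
ee_pos: [0.5945, 0.223, 0.0281]
tcp_rot: [-90.0, -0.0, 70.8]
wrist_force: [0.1, -0.7, -0.5]
opening: 0.0322
```

```bash
python3 -m jog '[[1,0,0,-0.06,0,0,0],[1,0,0,-0.06,0,0,0],[1,0,0,-0.12,0,0,0],[1,0,0,-0.12,0,0,0]]';python3 - <<'E'
from h import *
p,d=bot.camera('scene')
cv2.imwrite('pics/b5.png',cv2.resize(p[190:310,60:260,::-1],(700,420)))
E
```

```text
time: 19.4
ee_pos: [0.5954, 0.223, 0.0275]
tcp_rot: [-90.2, -0.1, 70.7]
wrist_force: [-3.7, -2.3, 12.6]
opening: 0.0321
```

View pics/b5.png

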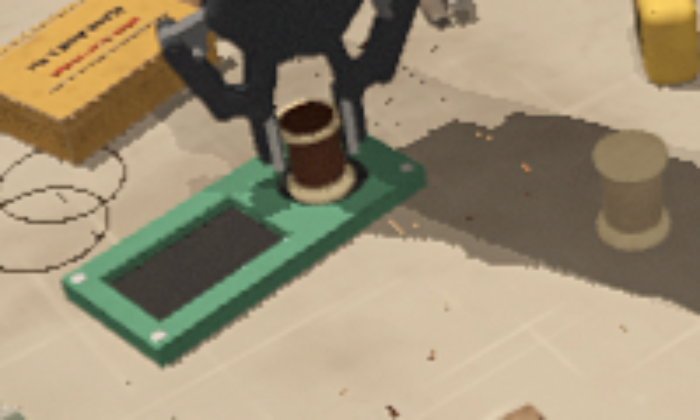

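```bash
python3 -m jog '[[0.5,0,0,0.05,0,0,0],[0.4,0,0,0.05,0,0,0],[0.2,0,0,0.05,0,0,0],[0,0,0,0.05,0,0,0],[0,0,0,0.05,0,0,0]]';python3 -m jog '[[0,0,0,0.5,0,0,0],[0,0,0,1.5,0,0,0],[0,0,0,3,0,0,0],[0,0,0,4.5,0,0,0],[0,0,0,5.5,0,0,0]]';python3 -m jog '[[0,-0.3,-1.5,0,0,0,-1],[0,-0.5,-3,0,0,0,-2],[0,-0.8,-4.6,0,0,0,-2.56],[0,-1,-6.2,0,0,0,-2.56],[0,-1.2,-7.8,0,0,0,-2.56]]'; python3 -m jog '[[0,-0.19,-1.1,0,0,0,0],[0,-0.19,-1.1,0,0,0,0],[0,-0.19,-1.1,0,0,0,0]]'; python3 - <<'E'
from h import *
q,e=bot.camera('top'); P=cloud('top',e)
p,d=bot.camera('scene')
cv2.imwrite('pics/b6.png',cv2.resize(p[150:290,60:330,::-1],(780,404)))
for r in bot.regions_of('top','brown_spool'):
        M=r['pixels']&(e>0); zt=np.percentile(P[M][:,2],80); T=P[M&(abs(P[...,2]-zt)<.004)]; print(r['conf'],r['point'],zt,cv2.minAreaRect((T[:,:2]*1000).astype(np.float32)))
E
```

```text
time: 19.95
ee_pos: [0.5944, 0.223, 0.026]
tcp_rot: [-90.0, 0.0, 70.8]
wrist_force: [1.1, 0.0, 0.3]
opening: 0.0854
time: 20.45
ee_pos: [0.595, 0.2232, 0.1679]
tcp_rot: [-90.2, -0.1, 70.7]
wrist_force: [-0.2, 0.2, -0.2]
opening: 0.0858
time: 20.95
ee_pos: [0.5641, 0.0266, 0.165]
tcp_rot: [-90.1, -0.0, 58.0]
wrist_force: [1.2, 0.5, -0.5]
opening: 0.0854
time: 21.25
ee_pos: [0.5599, 0.0001, 0.1647]
tcp_rot: [-90.0, -0.0, 57.9]
wrist_force: [0.6, -0.1, 0.0]
opening: 0.0851
0.86 [169.4, 173.3] 0.05230621107744093 ((593.0748901367188, 222.75042724609375), (33.19619369506836, 33.184059143066406), 46.8508186340332)
```

View pics/b6.png

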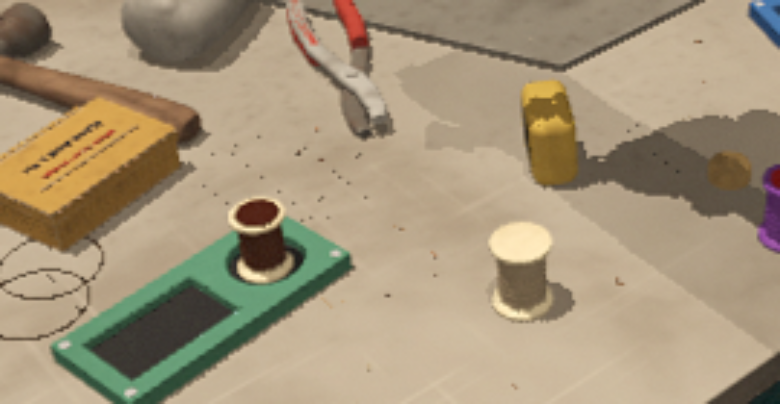

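```bash
python3 -m jog '[[0,0,0.02,-1.5,0,0,0],[0,0,0.02,-3,0,0,0],[0,0,0.02,-4.3,0,0,0],[0,0,0.02,-5.2,0,0,0],[0,0,0.02,-5.72,0,0,0]]' 60; python3 -m jog '[[0,0,0,0,0,0,0],[0.4,0,0,0,0,0,0],[1,0,0,0,0,0,0],[1,0,0,0,0,0,0],[1,0,0,0,0,0,0]]'; python3 -m jog '[[1,0,0,0,0,0,0],[1,0,0,0,0,0,0],[1,0,0,0,0,0,0]]'; python3 -m jog '[[1,0,0,0.5,0,0,0],[1,0,0,1.5,0,0,0],[1,0,0,3,0,0,0],[1,0,0,4.5,0,0,0],[1,0,0,4.5,0,0,0]]'; python3 - <<'E'
from h import *
p,d=bot.camera('scene')
cv2.imwrite('pics/t7.png',cv2.resize(p[110:260,180:360,::-1],(540,450)))
E
```

```text
time: 21.9
ee_pos: [0.5588, 0.002, 0.0185]
tcp_rot: [-89.9, 0.1, 58.0]
wrist_force: [-0.8, -0.6, 0.8]
opening: 0.0851
time: 22.4
ee_pos: [0.5602, 0.0008, 0.022]
tcp_rot: [-90.1, -0.0, 57.9]
wrist_force: [-1.3, 0.2, 4.9]
opening: 0.0328
time: 22.7
ee_pos: [0.5603, 0.0008, 0.0219]
tcp_rot: [-90.1, -0.0, 57.9]
wrist_force: [-1.8, -1.0, 6.1]
opening: 0.0331
time: 23.2
ee_pos: [0.5619, 0.001, 0.1396]
tcp_rot: [-90.4, -0.3, 57.9]
wrist_force: [0.0, 0.2, -1.1]
opening: 0.0331
```

View pics/t7.png

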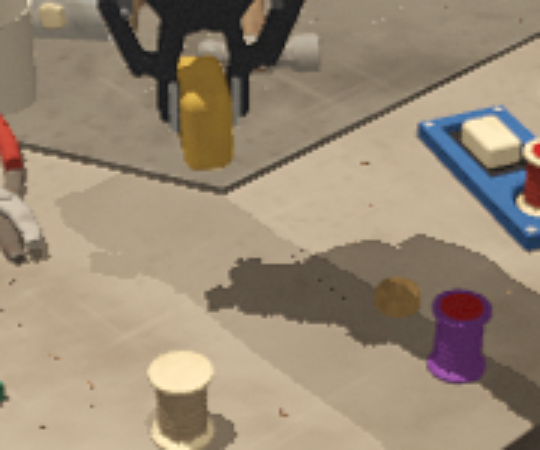

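```bash
python3 - <<'E'
from h import *
d=np.load('top0.npz')['d']; P=cloud('top',d)
M=(d>0)&(P[...,2]>.02)&(P[...,0]>.5)&(P[...,1]>.22)&(P[...,1]<.45); Q=P[M]
c=np.array([.5815,.3075]); a=np.radians(9.1); R=np.array([[np.cos(a),np.sin(a)],[-np.sin(a),np.cos(a)]]); L=(Q[:,:2]-c)@R.T
k=(abs(L[:,0])<.1)&(abs(L[:,1])<.08); print(k.sum(), np.c_[L[k],Q[k,2]][:8].round(3), Q[:,0].min() if len(Q) else None)
E
python3 -m jog '[[1,0.1,1,0,0,0,-1.5],[1,0.2,2.6,0,0,0,-3],[1,0.3,4.3,0,0,0,-4.5],[1,0.4,6,0,0,0,-6],[1,0.5,7.6,0,0,0,-7.5]]'; python3 -m jog '[[1,0.1,1.5,0,0,0,-1.2],[1,0.2,3,0,0,0,-2.28],[1,0.35,4.3,0,0,0,-2.28],[1,0.35,4.66,0,0,0,-2.28],[1,0.35,4.66,0,0,0,-2.28]]'
```

```text
2 [[ 0.011  0.045  0.02 ]
 [-0.018  0.05   0.021]] 0.5561915071216985
time: 23.75
ee_pos: [0.5715, 0.1926, 0.132]
tcp_rot: [-90.0, 0.1, 20.1]
wrist_force: [-0.3, 0.4, -1.9]
opening: 0.0329
time: 24.25
ee_pos: [0.5802, 0.3084, 0.1316]
tcp_rot: [-90.0, 0.1, 9.2]
wrist_force: [-0.0, -0.4, -2.6]
opening: 0.033
```

Nothing stands in the way. Lowering to just above the tray for a check.

```bash
python3 -m jog '[[1,0.05,-0.03,-0.8,0,0,0],[1,0.05,-0.03,-1.7,0,0,0],[1,0.05,-0.03,-2.5,0,0,0],[1,0.05,-0.03,-3,0,0,0],[1,0.05,-0.03,-3.2,0,0,0]]'; python3 -m jog '[[1,0,0,0,0,0,0],[1,0,0,0,0,0,0]]'; python3 - <<'E'
from h import *
p,d=bot.camera('scene')
cv2.imwrite('pics/t8.png',cv2.resize(p[180:310,50:230,::-1],(720,520)))
E
```

```text
time: 24.75
ee_pos: [0.5816, 0.3052, 0.0517]
tcp_rot: [-90.1, 0.1, 9.0]
wrist_force: [-0.2, 0.2, -1.6]
opening: 0.0329
time: 24.95
ee_pos: [0.5827, 0.3066, 0.0544]
tcp_rot: [-90.0, -0.1, 9.0]
wrist_force: [1.3, 0.8, -1.9]
opening: 0.0328
```

View pics/t8.png

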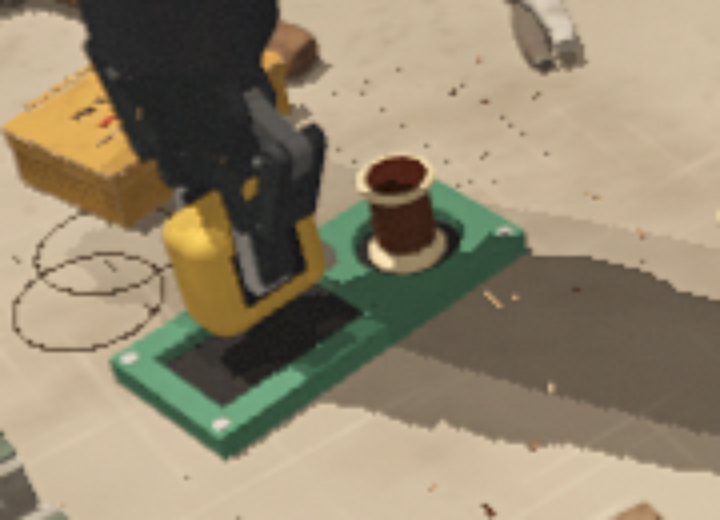

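```bash
python3 - <<'E'
from h import *
for u,v in [(215,334),(323,272)]: print(pix2z('scene',50+u/4,180+v/4,.0325))
E
python3 -m jog '[[1,-0.04,0.03,-0.3,0,0,0],[1,-0.04,0.03,-0.6,0,0,0],[1,-0.04,0.03,-0.9,0,0,0],[1,-0.04,0.03,-0.9,0,0,0]]'
```

```text
[0.57359355 0.32891301 0.0325    ]
[0.57848588 0.27210177 0.0325    ]
time: 25.4
ee_pos: [0.5804, 0.3071, 0.0289]
tcp_rot: [-90.0, 0.1, 9.1]
wrist_force: [0.2, -0.5, -2.0]
opening: 0.0331
```

```bash
python3 -m jog '[[1,0,0,-0.04,0,0,0],[1,0,0,-0.04,0,0,0],[1,0,0,-0.06,0,0,0],[1,0,0,-0.06,0,0,0]]'; python3 - <<'E'
from h import *
p,d=bot.camera('scene')
cv2.imwrite('pics/t9.png',cv2.resize(p[180:310,50:230,::-1],(720,520)))
E
```

```text
time: 25.8
ee_pos: [0.5814, 0.3075, 0.0295]
tcp_rot: [-90.0, -0.0, 9.0]
wrist_force: [-0.0, 0.5, -1.8]
opening: 0.0329
```

View pics/t9.png

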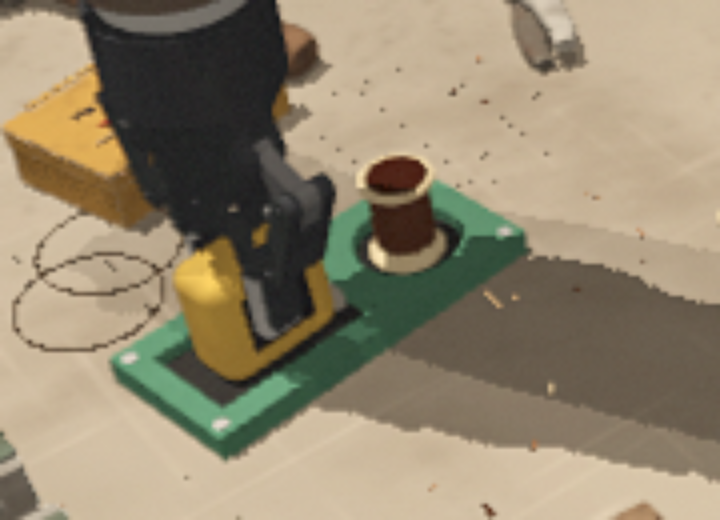

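```bash
python3 -m jog '[[1,0,0,-0.04,0,0,0],[1,0,0,-0.04,0,0,0],[1,0,0,-0.06,0,0,0],[1,0,0,-0.06,0,0,0]]'; python3 -m jog '[[0.5,0,0,0,0,0,0],[0.4,0,0,0,0,0,0],[0.2,0,0,0,0,0,0],[0,0,0,0,0,0,0],[0,0,0,0,0,0,0]]';python3 -m jog '[[0,0,0,0.5,0,0,0],[0,0,0,1.5,0,0,0],[0,0,0,3,0,0,0],[0,0,0,4.5,0,0,0],[0,0,0,5.5,0,0,0]]';python3 -m jog '[[0,-0.5,-1.5,0.5,0,0,0],[0,-1.5,-3,0.5,0,0,0],[0,-2.5,-4.5,0.5,0,0,0],[0,-3.5,-6,0.5,0,0,0],[0,-4.5,-7.5,0.5,0,0,0]]';python3 -m jog '[[0,-0.5,-1.5,0,0,0,0],[0,-1,-3,0,0,0,0],[0,-1.5,-4.5,0,0,0,0],[0,-1.5,-6,0,0,0,0],[0,-1.5,-6,0,0,0,0]]'; python3 - <<'E'
from h import *
q,e=bot.camera('top'); P=cloud('top',e); np.savez('top9.npz',p=q,d=e)
p,d=bot.camera('scene')
cv2.imwrite('pics/f.png',cv2.resize(p[130:310,50:410,::-1],(780,390)))
for l in ['tape_measure','brown_spool','red_spool','wax_block','linen_spool','brass_ring']:
    for r in bot.regions_of('top',l):
        M=r['pixels']&(e>0); zt=np.percentile(P[M][:,2],80); T=P[M&(abs(P[...,2]-zt)<.004)]; c=cv2.minAreaRect((T[:,:2]*1000).astype(np.float32)); print(l,round(r['conf'],2),round(float(zt),4),np.round(c[0],1),np.round(c[1],1),round(c[2],1))
E
```

```text
time: 26.25
ee_pos: [0.5813, 0.3075, 0.028]
tcp_rot: [-90.0, -0.0, 9.0]
wrist_force: [-0.4, -0.5, 0.7]
opening: 0.0324
time: 26.75
ee_pos: [0.5813, 0.3075, 0.0278]
tcp_rot: [-90.0, -0.0, 9.1]
wrist_force: [0.6, 0.6, 0.1]
opening: 0.0856
time: 27.25
ee_pos: [0.5817, 0.3077, 0.1696]
tcp_rot: [-89.9, -0.2, 9.0]
wrist_force: [0.4, 0.6, 0.3]
opening: 0.0852
time: 27.75
ee_pos: [0.4676, 0.1188, 0.1788]
tcp_rot: [-90.0, -0.1, 9.1]
wrist_force: [0.4, -0.7, 0.9]
opening: 0.0853
time: 28.25
ee_pos: [0.4309, -0.0332, 0.1792]
tcp_rot: [-90.1, -0.1, 8.8]
wrist_force: [0.0, 0.3, 0.2]
opening: 0.0853
tape_measure 0.82 0.0642 [580.6 306.6] [32.3 59.9] 8.4
brown_spool 0.9 0.0523 [594.7 222.5] [34.8 33.1] 44.9
red_spool 0.58 0.0556 [ 465.9 -257.5] [38.4 39. ] 0.9
wax_block 0.66 0.0273 [ 545.8 -285.9] [31.4 47.2] 71.4
linen_spool 0.86 0.0518 [456.5 112.4] [38.3 38.5] 70.4
```

View pics/f.png

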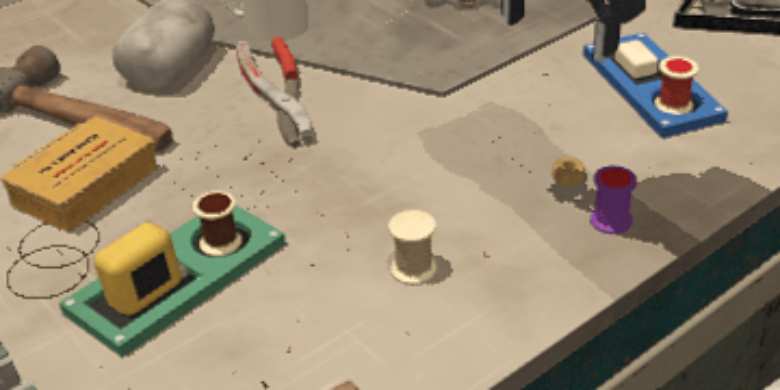

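```bash
python3 -c "
from workcell import bot
print(bot.job_done())"
```

```text
the job is handed in; nothing more can be done
None
```

Both kits are made up and the job is handed in, at about 28.5 s of the 90 s allowed. No verdict was reported.

- **Blue tray:** the red spool is in the round pocket and the wax is in the rectangular one. I left the purple look-alike alone.
- **Green tray:** the brown spool is in the round pocket and the tape measure is in the rectangular one.

**Height checks:** the last top view, taken with the gripper withdrawn, gave these heights. They put every piece on its pocket floor.

| Piece | Measured top | Expected top when seated |
|---|---|---|
| Red spool | 55.6 mm | 56 mm |
| Wax | 27.3 mm | 28 mm |
| Brown spool | 52.3 mm | 52 mm |
| Tape measure | 64.2 mm | 66 mm |

- **Position:** all four pieces measured within about 3 mm of their pocket centres, and they look upright in the last picture.
- **Tape measure:** its reading is 1.8 mm low, but it also read 1 mm low while standing on the bench.
- **Brown spool:** it leaned about 9° in the grip while being carried, then stood up straight in its pocket when released.
- **Linen spool and ring:** the linen spool measured within 0.5 mm of where it started. The arm hid the brass ring from the top camera in that last view, so I checked it only by eye in the scene picture, where it looks unmoved.

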